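Uncap the veneer splicer and start it

TASK

Get the splicer ready: lift the loose orange dust cap off its head (only its fin can be reached there), set it down on the cork pad and let go, then take it again by its long sides so that there is room to lower it, without dropping it, right way up into the blue cradle until it sits flat on the floor between the end plates. Only then press the red button on the splicer fully down and let it spring back. Leave the other things on the bench where they are.

Things in the scene. Friction and masses are not known exactly. Their poses are not given: they have to be found in the camera images.
- splicer: electric veneer splicer, fixed: white body 220 (x) x 170 (y) mm, deck 70 mm high; grey motor hump at its +x end, 110 mm high. Origin under the white body's centre, z up. A grey pod on its -y side carries the red button
- splicer_head (a point): deck level (70 mm up) at the middle of the capped splicing head, which is 88 (x) x 28 mm and rises 35 mm inside the cap. Steel cheeks, 150 mm long, 8 mm thick, 58 mm apart, rise 70 mm above the deck on both its long sides
- cap: loose orange dust cap: hollow hood open below, 110 (x) x 48 (y) x 45 mm, walls 4 mm, 0.12 kg, a grip fin on top at its -x end. Origin at centre of its lower rim, z up. It starts on the splicer deck over the head, 5 mm from each cheek, so there only the fin can be taken
- cap_fin (a point): middle of the grip fin, at x -49 mm, 60 mm above the rim; the fin is 12 mm thick (x), 40 mm wide (y), from 45 to 75 mm above the rim
- pad: flat cork pad fixed to the bench, 150 (x) x 110 (y) x 4 mm, for setting the cap down; origin at centre of its underside (top at z 4 mm)
- cradle: blue cap holder, fixed: two end plates, 64 mm wide, 120 mm apart along x, up to 92 mm above the bench, flared outward 6 mm over the top 27 mm; low lips on the long sides, 56 mm apart, up to 15 mm; open above and along the long sides. Origin under its centre. The cap lies in it lengthwise, either way round; no room for a finger outside its fin, but its long sides are free
- cradle_floor (a point): centre of the cradle floor's upper face, 5 mm above the bench; the cap's origin comes here; x runs from end plate to end plate
- start (a joint): travel of the red push button in m: 0 up, 0.006 fully down; springs back; needs about 5 N
- start_top (a point): centre of the top face of the red push button, 32 mm across, pressed straight down
- scraper: stainless scraper plate, 150 x 60 x 4 mm, lying flat (bystander); origin at centre of its underside, x along its length
- roller: hand veneer roller with black rubber drum and black handle, 170 mm long, 40 mm high (bystander); origin on its underside near mid length, x from handle to drum
- ruler: clear acrylic ruler, 200 x 32 x 5 mm, lying flat (bystander); origin at centre of its underside, x along its length
- pin_vise: nickel-plated pin vise lying down, about 125 mm long, 14 mm thick (bystander); origin under its middle, x along its length
- tape: roll of pale veneer tape lying flat, 90 mm across, 25 mm high (bystander); origin at centre of its underside
- glue: white glue bottle with red cap, standing, 60 mm across, 160 mm tall (bystander); origin at centre of its underside

How it is judged:
By the outcome, as a careful person would: the job done as asked, in the order asked, and still so for the second after the job is handed in, with the robot touching nothing.
It also fails if it takes over 72 s, if anything falls off the work surface, if the arm or the gripper's body presses on something with over 40 N, if the wrist force passes 120 N, or if a joint passes its speed limit or range.

ROBOT

A 7-joint arm with a two-finger parallel gripper is mounted at the origin on the work surface. World frame = base frame: x ahead of the robot, y to its left, z up, the work surface at z = 0. Lengths are in m, angles in rad, forces in N, time in s.
With the tool pointing down it reaches from about 0.425 to 0.925 m from the base axis. Payload 6.8 kg.
Tool frame: the origin (TCP) lies at the very end of the fingers, on their centre line; the grasp point (between the pads) lies manip.pinch_z behind it (manip.pinch_z is the distance from the TCP to the grasp point, in m); z points along the fingers, y is the line along which they close (so a half turn about z gives the same grasp; the last joint's range is limited). The gripper opens to 85 mm and grips with 20 to 120 N. Pads are 22 mm wide; open, the fingers measure 114 mm over their backs; the gripper's body (76 mm by 85 mm) begins 54 mm behind the grasp point. The pads swing forward as they close: fully open they stand 13 mm farther back than shut.
Start: joints at [1.024, 0.477, 0.022, 1.555, -0.011, 1.109, -0.083], TCP at [0.287, -0.611, 0.231] pointing down, gripper open.
Joint ranges: [-2.96, 2.96], [-0.34, 2.1], [-1.41, 1.46], [0.24, 2.44], [-1.37, 4.51], [0.17, 1.92], [-2.96, 2.96]. Speed limits (rad/s): [2.39, 2.39, 3.14, 3.14, 3.14, 3.14, 3.14].

INTERFACE

Orientations are given as a unit quaternion [w, x, y, z].
In Python, from station import manip gives the robot as it stands. The module is installed in compiled form; this text tells all that it offers.
- The arm moves only by the shell command python3 -m crank 'ROWS' [OPENING] [FORCE]. ROWS is JSON, a list of rows, each a list of 2 entries, a list of its own where there are three numbers: the shift along the tool's x, y, z in cm, then the turn about the tool's z in rad. A call has 1 to 20 rows; each row shifts and turns the commanded pose from where the row before left it, along the tool's axes as they then stand; what a row does not reach is not made up. A row lasts 1/10 s, in which the tool goes at most 50 mm and 8.59 degrees, less where a joint would pass 70% of its speed; a pose out of reach is approached as far as the arm can. A call with a gripper value outside its range is refused whole. OPENING is the finger opening in cm, from 0 to 8.54, set as the call begins (- or left out, the last holds). The fingers move at their own pace and stop on an object; FORCE is the grip in N (left out, the last holds). Time passes only in rows, so rows that do not move let the fingers close. It gives the time, the measured TCP pose, the force, the opening and the grip force at its end, in the units of the state.
- manip.read_state(): the state, without advancing time (a new reading comes with each control period).
- manip.snapshot(name): name is "scene" or "top" or "wrist"; returns a dict with "image" (420x560x3 uint8, blue, green, red), "range_z" (420x560 float32, m along the optical axis (not along the pixel's ray), 0 where there is no reading), "vfov" (degrees; the focal length in pixels is half the picture's height over the tangent of half this angle, whatever the lens; pixels are square), "cx", "cy" (the principal point, pixels), "pose" (4x4, takes a point from camera to world coordinates); the wrist camera has in their place "hand_eye" (4x4, takes a point from camera to tool coordinates, whose origin is the TCP and whose axes are the flange's). Camera axes: x right, y down, z forward; pixel columns grow to the right and rows downward; lengths in m; the calibration is good to about 2 mm. A picture is of the moment at which its call begins: read the wrist's pose just before it.
- manip.sign_off(): hands the job in; it is judged then, once.
The state is a dict: "time_s": time; "joint_positions": joint angles; "dq": joint speeds; "joint_torque": joint torques, N m; "position": TCP position; "tool_rot": TCP orientation; "wrist_force": force on the tool from outside, world axes, zero at the start; "torque": the same for the moment, N m; "grip_width": opening from 0.0 (shut) to 1.0 (fully open); "grasp_force": force on a finger pad.
Only numpy, scipy, OpenCV 4.12 (cv2) and the standard library are available. Lean on these libraries where they do the work, as an engineer would, in place of code of your own. Each camera call takes 0.05 s, during which the arm holds its last target. There are 200 camera calls.

## Working session

There is one attempt and no reset: what is moved stays moved. The work goes in short steps, Python scripts to look and compute and a shell command to move; the robot and the scene stay as the last step left them, time stands still between calls to the robot, and variables do not carry over. Pictures are saved under pics/ and viewed, at most 10 in all, crops included, and the job is handed in when it is done.

```bash
mkdir -p pics; cat > h.py <<'E'
import numpy as np, cv2
from station import manip
def snap(n):
    st=manip.read_state(); s=manip.snapshot(n); 
    s['f']=s['image'].shape[0]/2/np.tan(np.radians(s['vfov'])/2)
    if n=='wrist':
        w,x,y,z=st['tool_rot']; from scipy.spatial.transform import Rotation as R
        T=np.eye(4); T[:3,:3]=R.from_quat([x,y,z,w]).as_matrix(); T[:3,3]=st['position']; s['pose']=T@s['hand_eye']
    return s
def ray(s,u,v):
    d=np.array([(u-s['cx'])/s['f'],(v-s['cy'])/s['f'],1.]); return s['pose'][:3,3], s['pose'][:3,:3]@d
def onplane(s,u,v,z):
    o,d=ray(s,u,v); return o+d*(z-o[2])/d[2]
def cloud(s):
    h,w=s['range_z'].shape; u,v=np.meshgrid(np.arange(w),np.arange(h)); z=s['range_z']
    P=np.stack([(u-s['cx'])/s['f']*z,(v-s['cy'])/s['f']*z,z],-1)
    return P@s['pose'][:3,:3].T+s['pose'][:3,3]
E
python3 - <<'E'
from h import *
for n in ['scene','top']:
    s=snap(n); cv2.imwrite(f'pics/{n}0.png',s['image']); print(n,s['vfov'],s['cx'],s['cy'],s['pose'].round(3).tolist(), (s['range_z']>0).mean())
st=manip.read_state(); print(st, manip.pinch_z)
E
```

```text
scene 53.61863890004647 277.6589800421133 206.90919363056997 [[0.56, 0.646, -0.519, 1.136], [0.828, -0.435, 0.352, -0.419], [0.002, -0.627, -0.779, 1.053], [0.0, 0.0, 0.0, 1.0]] 0.9958375850340137
top 43.31422190011895 282.0050004516392 215.17316340368916 [[0.017, -0.993, 0.115, 0.311], [-1.0, -0.016, 0.014, -0.013], [-0.012, -0.115, -0.993, 1.659], [0.0, 0.0, 0.0, 1.0]] 0.9958375850340137
{'time_s': 0.1, 'joint_positions': array([ 1.02390371,  0.4777309 ,  0.0223031 ,  1.55632026, -0.0114966 ,
        1.10927215, -0.08308659]), 'dq': array([-6.17043665e-05, -3.26960042e-03, -5.26531513e-04, -2.56968355e-03,
       -8.97121968e-06,  1.18029567e-03, -1.29010856e-03]), 'joint_torque': array([ 3.76847616e-03, -5.97766900e+01,  1.61329083e+00, -2.81957084e+01,
        1.27672817e-02,  5.03268719e-03,  2.02035261e-05]), 'position': array([ 0.28656795, -0.61058548,  0.23042678]), 'tool_rot': array([-7.69797707e-04,  9.76021036e-01,  2.17674743e-01, -2.23499894e-04]), 'wrist_force': array([-0.06109328, -0.09735219, -0.02665035]), 'torque': array([ 0.00496388, -0.01871981,  0.03180522]), 'grasp_force': 0.0, 'grip_width': 0.9993460728879436} 0.0187
```

View pics/scene0.png

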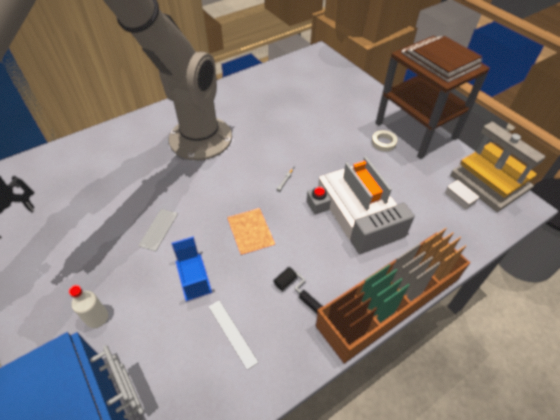

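View pics/top0.png

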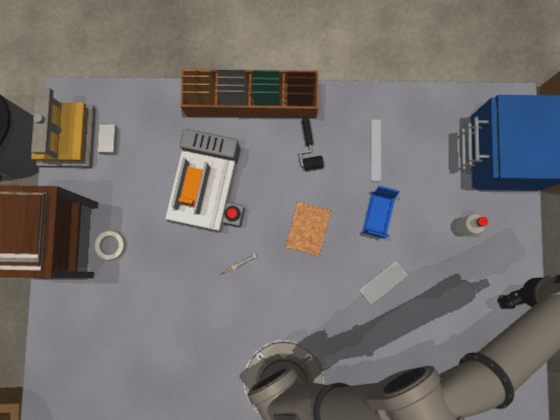

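The scene view shows the splicer with the orange cap (365,180), the pad (250,230) and the cradle (190,270). In the top view the cap is at (190,185), the button (233,213), the pad (308,228) and the cradle (380,212). Next I measure these by colour masks in both views.

```bash
cat >> h.py <<'E'
def mask(s,lo,hi,box=None):
    m=cv2.inRange(cv2.cvtColor(s['image'],cv2.COLOR_BGR2HSV),lo,hi)
    if box is not None:
        b=np.zeros_like(m); x0,y0,x1,y1=box; b[y0:y1,x0:x1]=255; m&=b
    return m
def blob(m):
    n,l,st,c=cv2.connectedComponentsWithStats(m); i=1+st[1:,4].argmax(); return (l==i)
def tri(rs):
    A=np.zeros((3,3));b=np.zeros(3)
    for o,d in rs:
        d=d/np.linalg.norm(d);M=np.eye(3)-np.outer(d,d);A+=M;b+=M@o
    p=np.linalg.solve(A,b); return p,[np.linalg.norm((np.eye(3)-np.outer(d,d)/(d@d))@(p-o)) for o,d in rs]
def rect(P):
    r=cv2.minAreaRect((P[:,:2]*1000).astype(np.float32)); return [np.round(x,1) for x in r]
E
python3 - <<'E'
from h import *
S={n:snap(n) for n in ['scene','top']}
C={n:cloud(S[n]) for n in S}
boxes={'scene':{'cap':(340,150,390,210),'pad':(220,200,280,260),'cradle':(165,230,215,300),'btn':(305,180,330,205)},
'top':{'cap':(170,155,215,215),'pad':(280,195,335,262),'cradle':(355,180,405,245),'btn':(220,200,245,225)}}
rng={'cap':((5,150,100),(20,255,255)),'pad':((5,90,100),(25,255,255)),'cradle':((100,120,40),(130,255,255)),'btn':((0,150,80),(5,255,255))}
for k in rng:
  rs=[]
  for n in S:
    m=blob(mask(S[n],*rng[k],boxes[n][k])); v,u=np.nonzero(m); P=C[n][m]
    hull=cv2.minAreaRect(np.c_[u,v].astype(np.float32))
    rs.append(ray(S[n],*hull[0]))
    print(k,n,m.sum(),np.round(hull[0],1),'z pct',np.percentile(P[:,2],[2,25,50,75,98]).round(3),'med',np.median(P,0).round(4))
    for lo,hi in {'cap':[(.10,.125),(.13,.16)],'pad':[(-.01,.02)],'cradle':[(-.01,.02),(.02,.06),(.08,.1)],'btn':[(0,.2)]}[k]:
      Q=P[(P[:,2]>lo)&(P[:,2]<hi)]
      if len(Q)>5: print('   ',lo,hi,len(Q),rect(Q))
  print('  tri',tri(rs)[0].round(4),np.round(tri(rs)[1],4))
E
```

```text
cap scene 463 [368.6 180.2] z pct [0.083 0.115 0.117 0.12  0.149] med [0.5809 0.2894 0.1172]
    0.1 0.125 347 [array([581. , 294.4]), array([ 44.5, 109.6]), np.float64(79.2)]
    0.13 0.16 70 [array([531.4, 300.7]), array([16.5, 54.6]), np.float64(3.0)]
cap top 575 [189.8 185.5] z pct [0.094 0.111 0.114 0.117 0.147] med [0.5753 0.2817 0.1143]
    0.1 0.125 487 [array([574.8, 283.9]), array([ 51.3, 110.2]), np.float64(78.0)]
    0.13 0.16 61 [array([525.6, 289. ]), array([41.5, 12.3]), np.float64(78.3)]
  tri [0.5777 0.2882 0.1159] [0.0055 0.0055]
pad scene 1377 [250.9 230.6] z pct [0.002 0.005 0.006 0.007 0.011] med [ 0.471  -0.0692  0.0061]
    -0.01 0.02 1374 [array([466. , -67.4]), array([109.2, 151.3]), np.float64(75.9)]
pad top 1637 [308.  228.5] z pct [-0.004  0.001  0.004  0.006  0.012] med [ 0.4622 -0.0714  0.0037]
    -0.01 0.02 1632 [array([463.1, -71.5]), array([109.1, 150.1]), np.float64(76.1)]
  tri [ 4.643e-01 -6.830e-02 -3.000e-04] [0.0038 0.0038]
cradle scene 1456 [190.4 267.9] z pct [0.004 0.008 0.019 0.061 0.095] med [ 0.4939 -0.2857  0.0194]
    -0.01 0.02 743 [ar
[... 315 characters left out ...]
181 -0.293   0.0075]
    -0.01 0.02 904 [array([ 517.6, -293.9]), array([ 75.8, 152.3]), np.float64(75.8)]
    0.02 0.06 83 [array([ 508.2, -293. ]), array([ 64. , 131.6]), np.float64(76.7)]
    0.08 0.1 126 [array([ 509.7, -291.4]), array([ 61. , 144.5]), np.float64(77.0)]
  tri [ 0.5135 -0.2884  0.0523] [0.0006 0.0006]
btn scene 82 [319.  191.5] z pct [0.068 0.072 0.078 0.079 0.083] med [0.507  0.1625 0.0778]
    0 0.2 82 [array([505.6, 167.3]), array([27.7, 33.1]), np.float64(1.5)]
btn top 94 [231.8 212.8] z pct [0.063 0.072 0.075 0.077 0.082] med [0.4991 0.1615 0.0746]
    0 0.2 94 [array([500.3, 162.1]), array([34.2, 30. ]), np.float64(45.3)]
  tri [0.5016 0.1643 0.0709] [0.0027 0.0027]
```

```bash
cat >> h.py <<'E'
def goto(x,y,z,ydeg):
    "turn about tool z first, then shift (cm) in the turned tool axes; ydeg = world heading of tool y (mod 180)"
    from scipy.spatial.transform import Rotation as R
    st=manip.read_state(); w,a,b,c=st['tool_rot']; M=R.from_quat([a,b,c,w]).as_matrix()
    cur=np.degrees(np.arctan2(M[1,1],M[0,1])); d=(ydeg-cur+90)%180-90; t=-np.radians(d)
    M2=M@R.from_rotvec([0,0,t]).as_matrix(); s=M2.T@(np.array([x,y,z])-st['position'])*100
    print('pos',st['position'].round(4),'ydir',round(cur,2),'tilt',np.degrees(np.arccos(-M[2,2])).round(2),'q7',st['joint_positions'][6].round(2),'t',round(st['time_s'],2),'| turn',t.round(4),'shift',s.round(2),'| Fz',st['wrist_force'].round(1),'grip',st['grasp_force'].round(1),round(st['grip_width']*8.54,2))
E
python3 -c "
from h import *
print(snap('wrist')['hand_eye'].round(3).tolist())
goto(.50,.24,.32,-12)"
```

```text
[[0.0, -0.945, -0.328, 0.084], [1.0, 0.0, 0.001, 0.0], [-0.001, -0.328, 0.945, -0.143], [0.0, 0.0, 0.0, 1.0]]Traceback (most recent call last):
  File "<string>", line 4, in <module>
    goto(.50,.24,.32,-12)
    ~~~~^^^^^^^^^^^^^^^^^
  File "h.py", line 38, in goto
    print('pos',st['position'].round(4),'ydir',round(cur,2),'tilt',np.degrees(np.arccos(-M[2,2])).round(2),'q7',st['joint_positions'][6].round(2),'t',round(st['time_s'],2),'| turn',t.round(4),'shift',s.round(2),'| Fz',st['wrist_force'].round(1),'grip',st['grasp_force'].round(1),round(st['grip_width']*8.54,2))
                                                                                                                                                                                                                                                            ^^^^^^^^^^^^^^^^^^^^^^^
AttributeError: 'float' object has no attribute 'round'
```

```bash
sed -i "s/st\['grasp_force'\].round(1)/round(float(st['grasp_force']),1)/; s/round(st\['grip_width'\]/round(float(st['grip_width'])/" h.py
python3 -c "
from h import *
goto(.56,.28,.30,-12)"
```

```text
pos [ 0.2867 -0.6109  0.2309] ydir -64.86 tilt 0.04 q7 -0.08 t 0.25 | turn -0.9226 shift [92.83  8.21 -6.87] | Fz [-0.2 -0.3 -0.2] grip 0.0 8.55
```

```bash
python3 -m crank '[[[0,0,-1],-0.132],[[0,0,-1],-0.132],[[0,0,-1],-0.132],[[0,0,-1],-0.132],[[0,0,-1],-0.132],[[0,0,-1],-0.132],[[0,0,-1],-0.132],[[3,0.3,0],0],[[4.5,0.4,0],0],[[4.5,0.4,0],0],[[4.5,0.4,0],0],[[4.5,0.4,0],0],[[4.5,0.4,0],0],[[4.5,0.4,0],0],[[4.5,0.4,0],0],[[4.5,0.4,0],0],[[4.5,0.4,0],0],[[4.5,0.4,0],0],[[4.5,0.4,0],0],[[4.5,0.4,0],0]]' - ; python3 -c "
from h import *
goto(.56,.28,.30,-12)"
```

```text
time_s: 2.25
position: [0.4545, -0.0622, 0.3016]
tool_rot: [0.0, 0.777, 0.63, 0.0]
wrist_force: [1.4, -0.4, 0.2]
grip_width: 1.002
grasp_force: 0.0
pos [ 0.4545 -0.0622  0.3016] ydir -11.94 tilt 0.05 q7 -0.26 t 2.25 | turn 0.0011 shift [35.66  3.2   0.14] | Fz [ 1.4 -0.4  0.2] grip 0.0 8.56
```

```bash
python3 - <<'E'
from h import *
s=snap('wrist'); np.savez('pad1.npz',image=s['image'],range_z=s['range_z'],pose=s['pose'],f=s['f'],cx=s['cx'],cy=s['cy'])
E
python3 -m crank '[[[2.5,0.3,0],0],[[4.5,0.4,0],0],[[4.5,0.4,0],0],[[4.5,0.4,0],0],[[4.5,0.4,0],0],[[4.5,0.4,0],0],[[4.5,0.4,0],0],[[4,0.3,0],0],[[2,0.2,0],0],[[0,0,0],0],[[0,0,0],0]]' - ; python3 - <<'E'
from h import *
goto(.56,.28,.30,-12)
s=snap('wrist'); np.savez('cap1.npz',image=s['image'],range_z=s['range_z'],pose=s['pose'],f=s['f'],cx=s['cx'],cy=s['cy'])
t=np.load('pad1.npz')['image']
cv2.imwrite('pics/w1.png',np.hstack([cv2.resize(t,(400,300)),cv2.resize(s['image'],(400,300))]))
print(s['vfov'],s['cx'],s['cy'])
E
```

```text
time_s: 3.4
position: [0.559, 0.2765, 0.3008]
tool_rot: [0.0, 0.777, 0.63, -0.001]
wrist_force: [-1.0, -0.3, 0.5]
grip_width: 1.004
grasp_force: 0.0
pos [0.559  0.2765 0.3008] ydir -11.89 tilt 0.06 q7 -1.01 t 3.4 | turn 0.0019 shift [0.37 0.03 0.08] | Fz [-1.  -0.3  0.5] grip 0.0 8.57
68.93547519320512 283.27624601847066 212.85076978894682
```

View pics/w1.png

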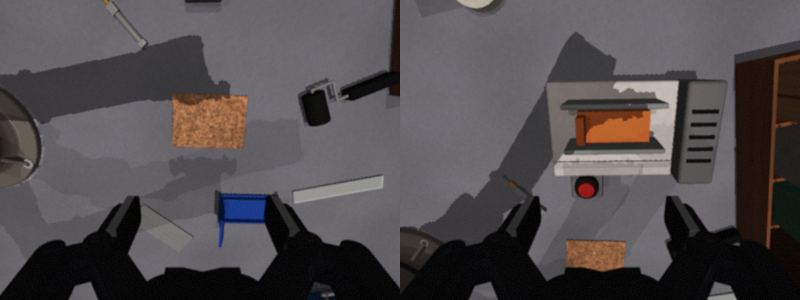

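The composite shows the pad at (210,121) in the left half. The right half shows the cap between its cheeks at (612,127), its fin at (580,130) and the button at (587,187). Next I measure them.

```bash
cat >> h.py <<'E'
def load(f): return {k:v for k,v in np.load(f).items()}
def med(C,m,lo,hi):
    Q=C[m]; Q=Q[(Q[:,2]>lo)&(Q[:,2]<hi)]; return Q
E
python3 - <<'E'
from h import *
s=load('cap1.npz'); C=cloud(s)
m=blob(mask(s,(5,150,60),(20,255,255),(200,120,360,240)))
z=C[m][:,2]; print('capz',np.histogram(z,bins=np.arange(.06,.17,.01)))
for n,lo,hi in [('roof',.105,.125),('fin',.135,.16)]:
    Q=med(C,m,lo,hi); print(n,len(Q),Q.mean(0).round(4),rect(Q))
mf=m&(C[...,2]>.135); v,u=np.nonzero(mf); print('fin px',u.min(),u.max(),v.min(),v.max()); 
# fin top from colour edges: rays to plane z .145, roof to .115
v,u=np.nonzero(m); r=cv2.minAreaRect(np.c_[u,v].astype(np.float32)); print('cap px',r)
b=blob(mask(s,(0,150,60),(4,255,255),(230,230,300,300))|mask(s,(175,150,60),(180,255,255),(230,230,300,300))); v,u=np.nonzero(b); (c,rad)=cv2.minEnclosingCircle(np.c_[u,v].astype(np.int32)); print('btn px',c,rad,C[b].mean(0).round(4),np.median(C[b][:,2]), onplane(s,*c,.077).round(4))
T=snap('top'); bt=blob(mask(T,(0,150,80),(5,255,255),(220,200,245,225))); v,u=np.nonzero(bt); print('btn tri',[x for x in tri([ray(s,*c),ray(T,u.mean(),v.mean())])])
# fin, two views
CT=cloud(T); mt=blob(mask(T,(5,150,100),(20,255,255),(170,155,215,215))); ft=mt&(CT[...,2]>.135); v,u=np.nonzero(ft); v2,u2=np.nonzero(mf)
print('fin tri',tri([ray(s,u2.mean(),v2.mean()),ray(T,u.mean(),v.mean())]))
p=load('pad1.npz'); CP=cloud(p); mp=blob(mask(p,(5,90,60),(25,255,255),(200,110,380,230))); print('pad',np.median(CP[mp],0).round(4),rect(CP[mp]))
v,u=np.nonzero(mp); a=cv2.minAreaRect(np.c_[u,v].astype(np.float32)); v,u=np.nonzero(blob(mask(T,(5,90,100),(25,255,255),(280,195,335,262)))); a2=cv2.minAreaRect(np.c_[u,v].astype(np.float32)); print('pad tri',tri([ray(p,*a[0]),ray(T,*a2[0])]),onplane(p,*a[0],.004))
cv2.imwrite('pics/w2.png',cv2.resize(s['image'][100:290,180:400],None,fx=3,fy=3,interpolation=cv2.INTER_CUBIC))
E
```

```text
capz (array([   0,    0,    0,    0,  122, 3953,   39,   41,  470,    0,    0]), array([0.06, 0.07, 0.08, 0.09, 0.1 , 0.11, 0.12, 0.13, 0.14, 0.15, 0.16,
       0.17]))
roof 4025 [0.5821 0.2839 0.1148] [array([575.5, 281.8]), array([ 52.4, 113. ]), np.float64(78.9)]
fin 492 [0.5303 0.2938 0.1443] [array([529.9, 292.8]), array([40.2, 11.7]), np.float64(78.2)]
fin px 246 348 154 203
cap px ((297.7419738769531, 177.92091369628906), (48.156402587890625, 103.60331726074219), 88.60282135009766)
btn px (260.39129638671875, 266.0) 11.779812812805176 [0.5035 0.1655 0.0768] 0.07659127684603112 [0.5036 0.1657 0.077 ]Traceback (most recent call last):
  File "<stdin>", line 11, in <module>
  File "h.py", line 24, in blob
    n,l,st,c=cv2.connectedComponentsWithStats(m); i=1+st[1:,4].argmax(); return (l==i)
                                                      ~~~~~~~~~~~~~~~^^
ValueError: attempt to get argmax of an empty sequence
```

```bash
python3 - <<'E'
from h import *
goto(.530,.2935,.21,-11.8)
p=load('pad1.npz'); CP=cloud(p); mp=blob(mask(p,(5,90,60),(25,255,255),(200,110,380,230))); print('pad',np.median(CP[mp],0).round(4),rect(CP[mp]))
v,u=np.nonzero(mp); a=cv2.minAreaRect(np.c_[u,v].astype(np.float32)); print(onplane(p,*a[0],.004))
E
```

```text
pos [0.5593 0.2752 0.3012] ydir -12.02 tilt 0.07 q7 -1.01 t 3.5 | turn -0.0038 shift [ 1.21 -3.24  9.11] | Fz [ 0.2 -2.   0.5] grip 0.0 8.55
pad [ 0.4671 -0.0657  0.0038] [array([470.1, -53.7]), array([143.9, 149.6]), np.float64(76.1)]
[ 0.4674599  -0.06689706  0.004     ]
```

```bash
python3 -m crank '[[[0.4,-1,0.5],0],[[0.4,-1.2,2.5],0],[[0.4,-1,3],0],[[0,0,2.6],0],[[0,0,0.5],0],[[0,0,0],0],[[0,0,0],0]]' 4.5 80; python3 - <<'E'
from h import *
goto(.530,.2935,.117,-11.8)
s1=load('cap1.npz'); s=snap('wrist'); C=cloud(s)
h,w=s['image'].shape[:2]
m=mask(s,(5,150,60),(20,255,255))>0
mf=blob((m&(C[...,2]>.135)&(C[...,2]<.16)).astype(np.uint8)); Q=C[mf]; print('fin',len(Q),Q.mean(0).round(4),rect(Q))
m1=blob((mask(s1,(5,150,60),(20,255,255))&(255*((cloud(s1)[...,2]>.135))).astype(np.uint8)))
c=[]
for a in (m1,mf):
    v,u=np.nonzero(a); c.append(cv2.minAreaRect(np.c_[u,v].astype(np.float32))[0])
print('tri',c,tri([ray(s1,*c[0]),ray(s,*c[1])]))
mr=m&(C[...,2]>.1)&(C[...,2]<.125); print('roof z',np.median(C[mr][:,2]))
cv2.imwrite('pics/w2.png',s['image'])
E
```

```text
time_s: 4.2
position: [0.5309, 0.2954, 0.2117]
tool_rot: [0.0, 0.777, 0.63, 0.001]
wrist_force: [0.3, -0.4, -0.6]
grip_width: 0.524
grasp_force: 0.0
pos [0.5309 0.2954 0.2117] ydir -11.97 tilt 0.11 q7 -1.11 t 4.2 | turn -0.0029 shift [-0.21 -0.06  9.47] | Fz [ 0.3 -0.4 -0.6] grip 0.0 4.48
fin 838 [0.5298 0.2949 0.1444] [array([529.3, 293.2]), array([40.1, 11.4]), np.float64(78.2)]
tri [(252.26133728027344, 183.01039123535156), (282.5, 227.5)] (array([0.52933524, 0.29261598, 0.13791532]), [np.float64(0.00011091779181864248), np.float64(0.00011091779181856481)])
roof z 0.11489609952112363
```

View pics/w2.png

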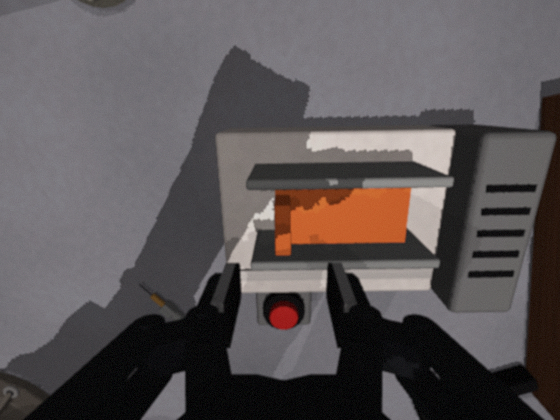

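The fin at (283,225) lies midway between the fingertips at (228,280) and (340,280), and its height agrees with the text. I descend and grip.

```bash
python3 -m crank '[[[-0.2,-0.1,0.5],0],[[0,0,2],0],[[0,0,2.5],0],[[0,0,2.2],0],[[0,0,1.4],0],[[0,0,0.6],0],[[0,0,0],0],[[0,0,0],0]]' - ; python3 -c "
from h import *
goto(.5295,.2932,.119,-11.8)"
```

```text
time_s: 5.05
position: [0.5294, 0.294, 0.1193]
tool_rot: [0.0, 0.777, 0.63, 0.001]
wrist_force: [-0.4, -0.8, -0.5]
grip_width: 0.527
grasp_force: 0.0
pos [0.5294 0.294  0.1193] ydir -11.92 tilt 0.09 q7 -1.18 t 5.05 | turn -0.002 shift [-0.07  0.03  0.03] | Fz [-0.4 -0.8 -0.5] grip 0.0 4.5
```

```bash
python3 -m crank '[[[0,0,0],0],[[0,0,0],0],[[0,0,0],0],[[0,0,0],0],[[0,0,0],0],[[0,0,0],0],[[0,0,0],0],[[0,0,0],0]]' 0 80; python3 -c "
from h import *
goto(.5295,.2932,.119,-11.8)"
```

```text
time_s: 5.85
position: [0.5296, 0.2938, 0.1193]
tool_rot: [0.0, 0.777, 0.63, 0.001]
wrist_force: [-0.6, -0.5, 5.8]
grip_width: 0.125
grasp_force: 79.1
pos [0.5296 0.2938 0.1193] ydir -11.93 tilt 0.11 q7 -1.18 t 5.85 | turn -0.0023 shift [-0.06  0.    0.03] | Fz [-0.6 -0.5  5.8] grip 79.1 1.07
```

```bash
python3 -m crank '[[[0,0,-0.3],0],[[0,0,-0.7],0],[[0,0,-1],0],[[0,0,-1.5],0],[[0,0,-1.5],0],[[0,0,-1.5],0],[[0,0,-1.5],0],[[0,0,-1],0],[[0,0,-0.5],0],[[0,0,0],0],[[0,0,0],0]]' - ; python3 - <<'E'
from h import *
goto(.45,-.055,.20,-13.5)
for n in ('scene','wrist'):
  s=snap(n); C=cloud(s); m=blob(mask(s,(4,150,60),(20,255,255),(300,100,420,230) if n=='scene' else None)); z=C[m][:,2]; print(n,m.sum(),np.percentile(z,[2,10,50,90,98]).round(3))
  Q=C[m]
  if n=='wrist':
    r=Q[(Q[:,2]>np.median(z)-.012)&(Q[:,2]<np.median(z)+.012)]; A=np.c_[r[:,:2]-r[:,:2].mean(0),np.ones(len(r))]; co=np.linalg.lstsq(A,r[:,2],rcond=None)[0]; print('roof slope',co.round(4),rect(r))
cv2.imwrite('pics/w3.png',s['image'])
E
```

```text
time_s: 6.95
position: [0.5286, 0.2931, 0.2128]
tool_rot: [0.0, 0.777, 0.63, -0.0]
wrist_force: [0.8, -0.2, -2.1]
grip_width: 0.125
grasp_force: 78.3
pos [0.5286 0.2931 0.2128] ydir -11.92 tilt 0.05 q7 -1.11 t 6.95 | turn 0.0275 shift [-35.69   0.49   1.3 ] | Fz [ 0.8 -0.2 -2.1] grip 78.3 1.06
scene 809 [0.105 0.175 0.208 0.213 0.233]
wrist 20909 [0.103 0.18  0.208 0.229 0.239]
roof slope [-0.016  -0.0534  0.2077] [array([576. , 282.2]), array([ 49.7, 110.6]), np.float64(78.2)]
```

View pics/w3.png

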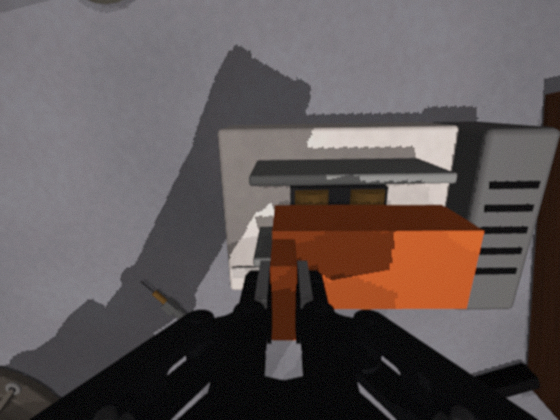

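The wrist view shows the cap, held by its fin at (285,300), hanging level and clear of the head. I carry it to the pad.

```bash
python3 -c "
from h import *
goto(.4321,-.0595,.225,-14)"
```

```text
pos [0.5284 0.2931 0.2125] ydir -11.92 tilt 0.08 q7 -1.11 t 7.05 | turn 0.0363 shift [-36.54  -0.82  -1.22] | Fz [-0.7  1.1 -1. ] grip 78.3 1.02
```

```bash
python3 -m crank '[[[0,0,-0.6],0.036],[[-0.5,0,-0.6],0],[[-1.5,0,0],0],[[-2.5,-0.1,0],0],[[-3.5,-0.1,0],0],[[-3.5,-0.1,0],0],[[-3.5,-0.1,0],0],[[-3.5,-0.1,0],0],[[-3.5,-0.1,0],0],[[-3.5,-0.1,0],0],[[-3.5,-0.1,0],0],[[-3,-0.1,0],0],[[-2.5,0,0],0],[[-1.5,0,0],0],[[-0.5,0,0],0],[[0,0,0],0],[[0,0,0],0]]' - ; python3 - <<'E'
from h import *
goto(.4321,-.0595,.225,-14)
goto(.4321,-.0595,.055,-14)
s=snap('wrist'); C=cloud(s); m=blob(mask(s,(4,170,60),(16,255,255))); Q=C[m]; z=np.median(Q[:,2]); print(m.sum(),z); r=Q[abs(Q[:,2]-z)<.012]; A=np.c_[r[:,:2]-r[:,:2].mean(0),np.ones(len(r))]; print(np.linalg.lstsq(A,r[:,2],rcond=None)[0].round(4),rect(r))
E
```

```text
time_s: 8.75
position: [0.4319, -0.0579, 0.2254]
tool_rot: [0.0, 0.788, 0.616, 0.0]
wrist_force: [-0.3, 0.3, -1.8]
grip_width: 0.128
grasp_force: 78.3
pos [ 0.4319 -0.0579  0.2254] ydir -13.94 tilt 0.03 q7 -0.34 t 8.75 | turn 0.0011 shift [-0.15  0.06  0.04] | Fz [-0.3  0.3 -1.8] grip 78.3 1.09
pos [ 0.4319 -0.0579  0.2254] ydir -13.94 tilt 0.03 q7 -0.34 t 8.75 | turn 0.0011 shift [-0.16  0.05 17.04] | Fz [-0.3  0.3 -1.8] grip 78.3 1.09
19880 0.22118646717543933
[-0.0157 -0.0513  0.2207] [array([479.5, -70.4]), array([ 49.3, 110.4]), np.float64(76.1)]
```

```bash
python3 -m crank '[[[0,0,0.8],0],[[0,0,2],0],[[0,0,3],0],[[0,0,3],0],[[0,0,3],0],[[0,0,2],0],[[0,0,1.2],0],[[0,0,0.8],0],[[0,0,0.4],0],[[0,0,0.3],0],[[0,0,0.3],0],[[0,0,0],0],[[0,0,0],0]]' - ; python3 -c "
from h import *
goto(.4321,-.0595,.0535,-14)"
```

```text
time_s: 10.1
position: [0.4322, -0.0586, 0.0577]
tool_rot: [0.0, 0.788, 0.616, 0.0]
wrist_force: [0.3, 0.4, 0.2]
grip_width: 0.121
grasp_force: 78.3
pos [ 0.4322 -0.0586  0.0577] ydir -13.99 tilt 0.04 q7 -0.61 t 10.1 | turn 0.0002 shift [-0.08  0.01  0.42] | Fz [0.3 0.4 0.2] grip 78.3 1.04
```

```bash
python3 -m crank '[[[0,0,0.1],0],[[0,0,0.1],0],[[0,0,0.1],0],[[0,0,0.1],0],[[0,0,0],0],[[0,0,0],0]]' - ; python3 -c "
from h import *
goto(.4321,-.0595,.0535,-14)"
```

```text
time_s: 10.7
position: [0.4319, -0.0585, 0.0533]
tool_rot: [-0.0, 0.788, 0.616, -0.0]
wrist_force: [0.2, 0.3, -1.7]
grip_width: 0.123
grasp_force: 78.4
pos [ 0.4319 -0.0585  0.0533] ydir -13.98 tilt 0.0 q7 -0.61 t 10.7 | turn 0.0004 shift [-0.09  0.05 -0.02] | Fz [ 0.2  0.3 -1.7] grip 78.4 1.05
```

Not in contact yet; I go on gently.

```bash
python3 -m crank '[[[0,0,0.05],0],[[0,0,0.05],0],[[0,0,0.05],0],[[0,0,0],0],[[0,0,0],0]]' - ; python3 - <<'E'
from h import *
goto(.4321,-.0595,.0535,-14)
s=snap('wrist'); C=cloud(s); m=blob(mask(s,(4,170,60),(16,255,255))); Q=C[m]; z=np.median(Q[:,2]); print(m.sum(),z); r=Q[abs(Q[:,2]-z)<.012]; A=np.c_[r[:,:2]-r[:,:2].mean(0),np.ones(len(r))]; print(np.linalg.lstsq(A,r[:,2],rcond=None)[0].round(4),rect(r))
E
```

```text
time_s: 11.2
position: [0.4319, -0.0586, 0.0531]
tool_rot: [0.001, 0.788, 0.616, -0.0]
wrist_force: [-6.7, 0.7, 22.9]
grip_width: 0.122
grasp_force: 81.9
pos [ 0.4319 -0.0586  0.0531] ydir -13.98 tilt 0.08 q7 -0.62 t 11.2 | turn 0.0003 shift [-0.08  0.04 -0.04] | Fz [-6.7  0.7 22.9] grip 81.9 1.05
20090 0.04883856462500197
[-0.0175 -0.0517  0.0484] [array([479.1, -70.9]), array([ 49.1, 110.5]), np.float64(76.2)]
```

Contact. I back off a millimetre, release and rise clear.

```bash
python3 -m crank '[[[0,0,-0.1],0],[[0,0,0],0]]' - && python3 -m crank '[[[0,0,0],0],[[0,0,0],0],[[0,0,0],0],[[0,0,0],0],[[0,0,0],0]]' 4.5 && python3 -m crank '[[[0,0,-0.5],0],[[0,0,-1.5],0],[[0,0,-2.5],0],[[0,0,-3],0],[[0,0,-3],0],[[0,0,-2],0],[[0,0,-1],0],[[0,0,0],0],[[0,0,0],0]]' 8.54; python3 - <<'E'
from h import *
s=snap('wrist'); C=cloud(s); m=blob(mask(s,(4,170,60),(16,255,255))); Q=C[m]; z=np.median(Q[:,2]); print(m.sum(),z,np.percentile(Q[:,2],[2,98])); r=Q[abs(Q[:,2]-z)<.008]; A=np.c_[r[:,:2]-r[:,:2].mean(0),np.ones(len(r))]; print(np.linalg.lstsq(A,r[:,2],rcond=None)[0].round(4),rect(r))
f=Q[Q[:,2]>.068]; print('fin',f.mean(0),rect(f)); S=snap('scene');CS=cloud(S)
np.savez('pc1.npz',image=s['image'],range_z=s['range_z'],pose=s['pose'],f=s['f'],cx=s['cx'],cy=s['cy'])
goto(.4795,-.0707,.20,76)
cv2.imwrite('pics/w4.png',s['image'])
E
```

```text
time_s: 11.45
position: [0.4322, -0.0586, 0.0532]
tool_rot: [0.0, 0.788, 0.616, 0.0]
wrist_force: [-1.6, 0.1, 8.3]
grip_width: 0.126
grasp_force: 79.7
time_s: 11.95
position: [0.4319, -0.0586, 0.0527]
tool_rot: [-0.0, 0.788, 0.616, -0.0]
wrist_force: [0.1, 0.0, -0.7]
grip_width: 0.527
grasp_force: 0.0
time_s: 12.85
position: [0.4313, -0.0586, 0.1871]
tool_rot: [-0.0, 0.788, 0.616, -0.0]
wrist_force: [-0.7, -0.0, -0.6]
grip_width: 1.0
grasp_force: 0.0
6593 0.04888861407048223 [0.01009507 0.07935619]
[-0.0027 -0.0112  0.0488] [array([479., -71.]), array([ 48.8, 109.2]), np.float64(76.3)]
fin [ 0.43275056 -0.05488443  0.0867829 ] [array([439.7, -27.7]), array([103.7,  11.5]), np.float64(76.0)]
pos [ 0.4311 -0.0585  0.1867] ydir -13.97 tilt 0.12 q7 -0.39 t 12.95 | turn -1.5703 shift [-4.99 -0.01 -1.34] | Fz [-0.3 -0.1 -0.2] grip 0.0 8.55
```

View pics/w4.png

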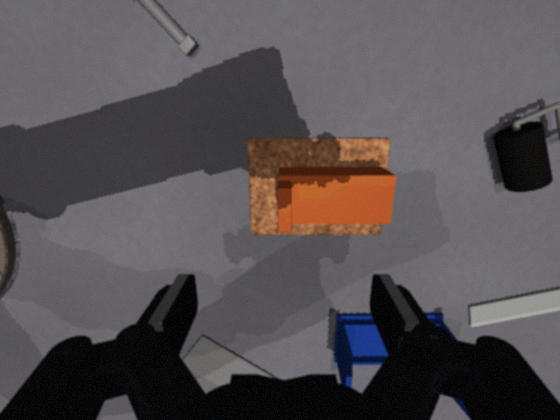

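The view shows the cap upright and wholly on the pad at (337,200). Next comes a quarter turn and a move over its middle.

```bash
python3 -m crank '[[[0,0,-0.5],-0.1432],[[0,0,-0.5],-0.1432],[[0,0,0],-0.1432],[[0,0,0],-0.1432],[[0,0,0],-0.1432],[[0,0,0],-0.1432],[[0,0,0],-0.1432],[[0,0,0],-0.1432],[[0,0,0],-0.1432],[[0,0,0],-0.1432],[[0,0,0],-0.1432],[[-1,0,0.5],0],[[-2,0,1.5],0],[[-1.5,0,2],0],[[-0.4,0,2],0],[[0,0,1],0],[[0,0,0],0],[[0,0,0],0]]' 8.54 60 ; python3 - <<'E'
from h import *
goto(.479,-.071,.017,76.3)
s=snap('wrist'); C=cloud(s); m=blob(mask(s,(4,170,60),(16,255,255))); Q=C[m]; r=Q[(Q[:,2]>.044)&(Q[:,2]<.054)]; print(m.sum(),rect(r)); cap1=load('pc1.npz')
cv2.imwrite('pics/w5.png',s['image'])
E
```

```text
time_s: 14.75
position: [0.4794, -0.0699, 0.1278]
tool_rot: [-0.0, 0.12, 0.993, 0.0]
wrist_force: [0.4, 0.2, 0.2]
grip_width: 0.998
grasp_force: 0.0
pos [ 0.4794 -0.0699  0.1278] ydir 76.23 tilt 0.03 q7 0.98 t 14.75 | turn -0.0012 shift [ 0.   -0.12 11.08] | Fz [0.4 0.2 0.2] grip 0.0 8.52
8688 [array([478.9, -71.1]), array([ 48. , 110.7]), np.float64(76.2)]
```

View pics/w5.png

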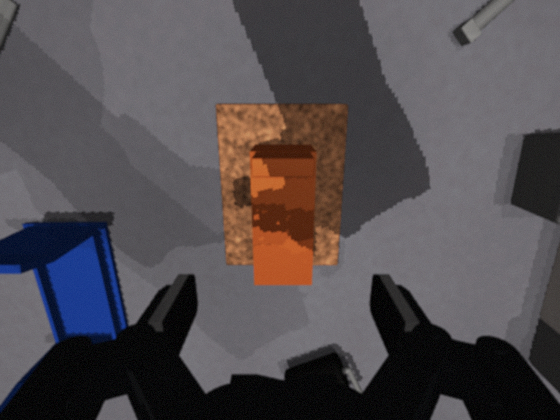

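The cap (283,215) with its fin at the top (283,155) is centred between the fingers (195 and 372). I descend and grip its long sides.

```bash
python3 -m crank '[[[0,-0.1,0.5],0],[[0,0,1.5],0],[[0,0,2.5],0],[[0,0,2.5],0],[[0,0,2],0],[[0,0,1.2],0],[[0,0,0.6],0],[[0,0,0.2],0],[[0,0,0],0],[[0,0,0],0]]' - && python3 -m crank '[[[0,0,0],0],[[0,0,0],0],[[0,0,0],0],[[0,0,0],0],[[0,0,0],0],[[0,0,0],0],[[0,0,0],0]]' 0 70; python3 -c "
from h import *
goto(.479,-.071,.017,76.3)"
```

```text
time_s: 15.8
position: [0.4798, -0.0712, 0.0185]
tool_rot: [0.001, 0.12, 0.993, -0.0]
wrist_force: [-0.1, -0.3, 0.2]
grip_width: 1.004
grasp_force: 0.0
time_s: 16.5
position: [0.4796, -0.0712, 0.0184]
tool_rot: [0.0, 0.12, 0.993, -0.0]
wrist_force: [-1.7, -0.6, 6.1]
grip_width: 0.552
grasp_force: 72.1
pos [ 0.4796 -0.0712  0.0184] ydir 76.26 tilt 0.05 q7 0.81 t 16.5 | turn -0.0006 shift [0.07 0.01 0.14] | Fz [-1.7 -0.6  6.1] grip 72.1 4.72
```

```bash
python3 -m crank '[[[0,0,-0.3],0],[[0,0,-0.8],0],[[0,0,-1.5],0],[[0,0,-2.5],0],[[0,0,-3],0],[[0,0,-3],0],[[0,0,-3],0],[[0,0,-2.5],0],[[0,0,-1.5],0],[[0,0,-0.7],0],[[0,0,0],0],[[0,0,0],0]]' - ; python3 - <<'E'
from h import *
s=snap('wrist'); np.savez('cr1.npz',image=s['image'],range_z=s['range_z'],pose=s['pose'],f=s['f'],cx=s['cx'],cy=s['cy'])
C=cloud(s); m=blob(mask(s,(4,170,60),(16,255,255))); Q=C[m]; z=np.median(Q[:,2]); print(m.sum(),z,np.percentile(Q[:,2],[2,98])); r=Q[abs(Q[:,2]-z)<.01]; print(rect(r))
b=blob(mask(s,(100,120,30),(130,255,255))); Q=C[b]
for lo,hi in [(-.01,.01),(.02,.06),(.07,.098),(.088,.098)]:
    q=Q[(Q[:,2]>lo)&(Q[:,2]<hi)]; print('cradle',lo,len(q),q.mean(0).round(4),rect(q))
goto(.5135,-.2895,.20,76.5)
E
```

```text
time_s: 17.7
position: [0.4785, -0.0713, 0.2049]
tool_rot: [-0.001, 0.12, 0.993, -0.0]
wrist_force: [-0.1, -0.6, -0.9]
grip_width: 0.548
grasp_force: 72.0
23814 0.23575544432344442 [0.2050744  0.26638096]
[array([469.3, -69.9]), array([47.9, 94.1]), np.float64(76.5)]
cradle -0.01 4116 [ 0.5172 -0.2865  0.0053] [array([ 546.8, -338. ]), array([156.2, 224.4]), np.float64(76.6)]
cradle 0.02 1894 [ 0.5215 -0.288   0.041 ] [array([ 512.2, -288.2]), array([ 63.2, 130.6]), np.float64(76.5)]
cradle 0.07 1776 [ 0.5198 -0.2931  0.0852] [array([ 513. , -289.4]), array([ 65., 145.]), np.float64(76.5)]
cradle 0.088 847 [ 0.4969 -0.2887  0.0919] [array([ 513. , -289.3]), array([ 64.9, 145. ]), np.float64(76.7)]
pos [ 0.4784 -0.0712  0.2047] ydir 76.28 tilt 0.12 q7 1.1 t 17.75 | turn -0.0039 shift [ -8.51 -20.41   0.45] | Fz [ 0.   0.2 -1.8] grip 72.0 4.73
```

```bash
python3 -m crank '[[[-0.3,-0.8,0],-0.005],[[-0.8,-1.8,0],0],[[-1,-2.5,0],0],[[-1.3,-3,0],0],[[-1.3,-3,0],0],[[-1.3,-3,0],0],[[-1,-2.5,0],0],[[-0.8,-2,0],0],[[-0.5,-1.2,0],0],[[-0.2,-0.6,0],0],[[0,0,0],0],[[0,0,0],0],[[0,0,0],0]]' - ; python3 - <<'E'
from h import *
s=snap('wrist'); np.savez('cr2.npz',image=s['image'],range_z=s['range_z'],pose=s['pose'],f=s['f'],cx=s['cx'],cy=s['cy'])
C=cloud(s); m=blob(mask(s,(4,170,60),(16,255,255))); Q=C[m]; z=np.median(Q[:,2]); print(m.sum(),z,np.percentile(Q[:,2],[2,98]))
r=Q[Q[:,2]>z-.006]; r=r[r[:,2]<z+.006]; print('roof',rect(r)); f=Q[(Q[:,2]>z+.022)&(Q[:,2]<z+.036)]; print('fin',f.mean(0).round(4),rect(f))
b=mask(s,(100,120,30),(130,255,255))>0; b&=C[...,2]<.11; Q=C[b]
for lo,hi in [(.02,.06),(.088,.098)]:
    q=Q[(Q[:,2]>lo)&(Q[:,2]<hi)]; print('cradle',lo,len(q),q.mean(0).round(4) if len(q) else '',rect(q))
S=snap('scene'); C=cloud(S); b=blob(mask(S,(100,120,40),(130,255,255),(165,230,215,300))); Q=C[b]; q=Q[(Q[:,2]>.08)&(Q[:,2]<.1)]; print('scene',rect(q))
goto(.513,-.2892,.20,76.6)
cv2.imwrite('pics/w6.png',s['image'])
E
```

```text
time_s: 19.05
position: [0.5146, -0.2879, 0.206]
tool_rot: [0.0, 0.116, 0.993, 0.0]
wrist_force: [0.5, 0.0, -1.2]
grip_width: 0.548
grasp_force: 72.0
23690 0.23677652771162927 [0.20797767 0.26734352]
roof [array([ 505.6, -286.5]), array([48.1, 94.2]), np.float64(76.6)]
fin [ 0.4646 -0.2771  0.2658] [array([ 465.7, -277.2]), array([39.4, 12.9]), np.float64(76.4)]
cradle 0.02 2512 [ 0.619  -0.5987  0.0402] [array([ 612.4, -615.6]), array([127.2,  59.1]), np.float64(54.5)]
cradle 0.088 1267 [ 0.5356 -0.4337  0.0925] [array([ 526.5, -429.4]), array([ 71.3, 397.2]), np.float64(31.2)]
scene [array([ 579.4, -303.9]), array([63. ,  8.5]), np.float64(77.4)]
pos [ 0.5146 -0.2883  0.206 ] ydir 76.64 tilt 0.01 q7 1.44 t 19.15 | turn 0.0008 shift [ 0.13 -0.12  0.6 ] | Fz [ 0.1  0.5 -1.4] grip 72.0 4.72
```

View pics/w6.png

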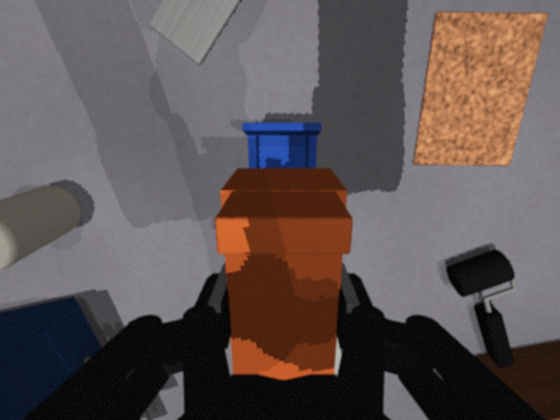

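```bash
python3 - <<'E'
from h import *
s=load('cr2.npz'); C=cloud(s); m=mask(s,(100,120,30),(130,255,255),(230,110,335,170))>0
Q=C[m]; q=Q[(Q[:,2]>.085)&(Q[:,2]<.1)]; print(len(q),np.median(q,0),rect(q))
# heading axis coordinates
a=np.radians(-13.4); e=np.array([np.cos(a),np.sin(a)]); 
t=q[:,:2]@e; n=q[:,:2]@np.array([-e[1],e[0]]); print('plate along',np.percentile(t,[2,50,98]).round(4),'across',np.percentile(n,[1,99]).round(4))
s1=load('cr1.npz'); C1=cloud(s1); b=blob(mask(s1,(100,120,30),(130,255,255))); Q=C1[b]; Q=Q[(Q[:,2]>.085)&(Q[:,2]<.1)]; t=Q[:,:2]@e; n=Q[:,:2]@np.array([-e[1],e[0]]); k=t<t.mean(); print('cr1 near',np.percentile(t[k],[2,50,98]).round(4),'far',np.percentile(t[~k],[2,50,98]).round(4),np.percentile(n,[1,99]).round(4))
for p in [(.513,-.2892)]: p=np.array(p); print(p@e, p@np.array([-e[1],e[0]]))
# two-view triangulation of near plate's top-edge midpoint
goto(.5137,-.2890,.13,76.6)
E
```

```text
686 [ 0.44639975 -0.27399963  0.09187546] [array([ 446.6, -274. ]), array([63.1,  6.8]), np.float64(76.7)]
plate along [0.4946 0.4977 0.5014] across [-0.1944 -0.1323]
cr1 near [0.4939 0.4966 0.4997] far [0.6303 0.6322 0.6382] [-0.1941 -0.1307]
0.5660555192119308 -0.1624401094856548
pos [ 0.5146 -0.2883  0.206 ] ydir 76.64 tilt 0.01 q7 1.44 t 19.15 | turn 0.0008 shift [ 0.07 -0.08  7.6 ] | Fz [ 0.1  0.5 -1.4] grip 72.0 4.72
```

```bash
python3 -m crank '[[[0,-0.15,0.5],0],[[0,0,1.5],0],[[0,0,2.5],0],[[0,0,2.5],0],[[0,0,2],0],[[0,0,1],0],[[0,0,0.6],0],[[0,0,0],0],[[0,0,0],0]]' - && python3 -c "
from h import *
goto(.5144,-.2898,.0194,76.6)"
```

```text
time_s: 20.05
position: [0.5147, -0.2909, 0.1005]
tool_rot: [0.001, 0.117, 0.993, -0.0]
wrist_force: [0.4, -0.0, -1.2]
grip_width: 0.548
grasp_force: 72.0
pos [ 0.5147 -0.2909  0.1005] ydir 76.55 tilt 0.07 q7 1.36 t 20.05 | turn -0.0008 shift [0.06 0.11 8.11] | Fz [ 0.4 -0.  -1.2] grip 72.0 4.68
```

```bash
python3 -m crank '[[[0,0.1,0.5],0],[[0,0,1],0],[[0,0,1.2],0],[[0,0,1.2],0],[[0,0,1],0],[[0,0,0.7],0],[[0,0,0.5],0],[[0,0,0],0],[[0,0,0],0]]' - && python3 -c "
from h import *
goto(.5144,-.2898,.0194,76.6)"
```

```text
time_s: 20.95
position: [0.5146, -0.2898, 0.039]
tool_rot: [0.0, 0.117, 0.993, -0.0]
wrist_force: [0.0, -0.2, -1.4]
grip_width: 0.55
grasp_force: 72.0
pos [ 0.5146 -0.2898  0.039 ] ydir 76.56 tilt 0.02 q7 1.3 t 20.95 | turn -0.0007 shift [0.02 0.   1.96] | Fz [ 0.  -0.2 -1.4] grip 72.0 4.69
```

No contact with the plates. I lower the rest gently.

```bash
python3 -m crank '[[[0,0,0.4],0],[[0,0,0.4],0],[[0,0,0.4],0],[[0,0,0.3],0],[[0,0,0.2],0],[[0,0,0.1],0],[[0,0,0],0],[[0,0,0],0]]' - && python3 -c "
from h import *
goto(.5144,-.2898,.0194,76.6)"
```

```text
time_s: 21.75
position: [0.5144, -0.2898, 0.0209]
tool_rot: [0.0, 0.117, 0.993, -0.0]
wrist_force: [0.1, 0.3, -1.3]
grip_width: 0.548
grasp_force: 72.0
pos [ 0.5144 -0.2898  0.0209] ydir 76.56 tilt 0.01 q7 1.28 t 21.75 | turn -0.0007 shift [0.   0.   0.15] | Fz [ 0.1  0.3 -1.3] grip 72.0 4.68
```

```bash
python3 -m crank '[[[0,0,0.05],0],[[0,0,0.05],0],[[0,0,0.05],0],[[0,0,0.05],0],[[0,0,0],0],[[0,0,0],0]]' - && python3 -c "
from h import *
goto(.5144,-.2898,.0194,76.6)"
```

```text
time_s: 22.35
position: [0.5144, -0.2899, 0.0195]
tool_rot: [0.0, 0.117, 0.993, -0.0]
wrist_force: [-2.2, -0.2, 6.1]
grip_width: 0.55
grasp_force: 72.9
pos [ 0.5144 -0.2899  0.0195] ydir 76.56 tilt 0.03 q7 1.28 t 22.35 | turn -0.0008 shift [0.   0.01 0.01] | Fz [-2.2 -0.2  6.1] grip 72.9 4.7
```

It touches the floor at exactly the expected height (rim at 5 mm). I release and rise.

```bash
python3 -m crank '[[[0,0,0],0],[[0,0,0],0],[[0,0,0],0],[[0,0,0],0],[[0,0,0],0]]' 7 && python3 -m crank '[[[0,0,-0.5],0],[[0,0,-1.5],0],[[0,0,-2.5],0],[[0,0,-3],0],[[0,0,-3.5],0],[[0,0,-3.5],0],[[0,0,-2.5],0],[[0,0,-1.5],0],[[0,0,-0.5],0],[[0,0,0],0],[[0,0,0],0]]' 8.54; python3 - <<'E'
from h import *
s=snap('wrist'); C=cloud(s); m=blob(mask(s,(4,170,60),(16,255,255))); Q=C[m]; z=np.median(Q[:,2]); print(m.sum(),z); r=Q[abs(Q[:,2]-z)<.006]; A=np.c_[r[:,:2]-r[:,:2].mean(0),np.ones(len(r))]; print(np.linalg.lstsq(A,r[:,2],rcond=None)[0].round(4),rect(r)); f=Q[Q[:,2]>.072]; print('fin',f.mean(0).round(4))
b=mask(s,(100,120,30),(130,255,255))>0; P=C[b&(C[...,2]>.085)&(C[...,2]<.1)]; P=P[np.hypot(P[:,0]-.513,P[:,1]+.289)<.1]; print('plates',rect(P))
goto(.5035,.1655,.24,-14)
cv2.imwrite('pics/w7.png',s['image'])
E
```

```text
time_s: 22.85
position: [0.5143, -0.2898, 0.0187]
tool_rot: [-0.0, 0.117, 0.993, 0.0]
wrist_force: [0.2, -0.4, -0.6]
grip_width: 0.817
grasp_force: 0.0
time_s: 23.95
position: [0.5135, -0.2897, 0.2075]
tool_rot: [-0.001, 0.117, 0.993, 0.0]
wrist_force: [0.1, -0.3, -0.2]
grip_width: 1.0
grasp_force: 0.0
4943 0.05006537075434564
[ 0.0011 -0.0012  0.0499] [array([ 513.4, -290.4]), array([ 47.7, 110.2]), np.float64(76.3)]
fin [ 0.4645 -0.2787  0.0845]
plates [array([ 513.1, -290.3]), array([ 63.1, 143.9]), np.float64(76.6)]
pos [ 0.5135 -0.2896  0.2074] ydir 76.56 tilt 0.14 q7 1.45 t 24.0 | turn -1.561 shift [-43.92  11.99  -3.21] | Fz [0.1 0.6 0.6] grip 0.0 8.52
```

View pics/w7.png

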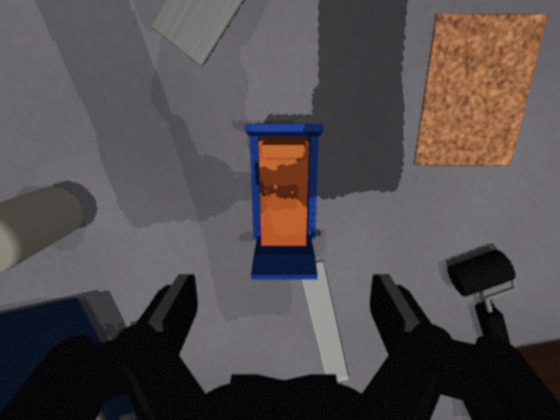

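The view shows the cap flat and level between the plates at (285,190), with its fin at the near end plate and its roof at 50 mm. Now for the button.

```bash
python3 -m crank '[[[0,0,-1],0],[[0.4,1.5,-1],0],[[0.7,2.7,-1],0],[[1,4,0],0],[[1.1,4.2,0],0],[[1.1,4.2,0],0],[[1.1,4.2,0],0],[[1.1,4.2,0],0],[[1.1,4.2,0],0],[[1.1,4.2,0],0],[[1.1,4.2,0],0],[[0.9,3.3,0],0],[[0.6,2.1,0],0],[[0.2,1,0],0],[[0,0,0],0],[[0,0,0],0]]' 0 40; python3 - <<'E'
from h import *
goto(.5036,.1657,.085,76.56)
s=snap('wrist'); C=cloud(s); s1=load('cap1.npz')
red=lambda s:mask(s,(0,150,60),(4,255,255))|mask(s,(175,150,60),(180,255,255))
b=blob(red(s)); v,u=np.nonzero(b); c,r=cv2.minEnclosingCircle(np.c_[u,v].astype(np.int32)); print('btn',c,r,C[b].mean(0).round(4),np.median(C[b][:,2]))
b1=blob(red(s1)&(255*(cloud(s1)[...,2]>.06)).astype(np.uint8)); v,u=np.nonzero(b1); c1,_=cv2.minEnclosingCircle(np.c_[u,v].astype(np.int32)); print(c1,tri([ray(s,*c),ray(s1,*c1)]))
E
```

```text
time_s: 25.6
position: [0.5048, 0.1639, 0.2388]
tool_rot: [-0.0, 0.117, 0.993, -0.0]
wrist_force: [-1.5, 0.9, 0.6]
grip_width: 0.002
grasp_force: 0.0
pos [0.5048 0.1639 0.2388] ydir 76.51 tilt 0.05 q7 0.61 t 25.6 | turn -0.0009 shift [ 0.16  0.16 15.38] | Fz [-1.5  0.9  0.6] grip 0.0 0.02
btn (284.2159423828125, 191.32557678222656) 15.449298858642578 [0.5019 0.1647 0.0786] 0.07668022720269668
(260.39129638671875, 266.0) (array([0.50296095, 0.1641202 , 0.07387992]), [np.float64(0.00010513456688090856), np.float64(0.00010513456688096291)])
```

```bash
python3 -m crank '[[[0.25,0.05,0.5],0],[[0,0,1.5],0],[[0,0,3],0],[[0,0,3.5],0],[[0,0,3.2],0],[[0,0,2],0],[[0,0,1],0],[[0,0,0.5],0],[[0,0,0],0],[[0,0,0],0]]' - && python3 -c "
from h import *
goto(.5025,.165,.077,76.56)"
```

```text
time_s: 26.65
position: [0.5031, 0.1662, 0.0876]
tool_rot: [0.001, 0.117, 0.993, 0.0]
wrist_force: [0.5, -0.6, 0.3]
grip_width: 0.002
grasp_force: 0.0
pos [0.5031 0.1662 0.0876] ydir 76.55 tilt 0.09 q7 0.42 t 26.65 | turn -0.0002 shift [ 0.03 -0.13  1.06] | Fz [ 0.5 -0.6  0.3] grip 0.0 0.01
```

```bash
python3 -m crank '[[[0,-0.1,0.4],0],[[0,0,0.3],0],[[0,0,0.2],0],[[0,0,0.1],0],[[0,0,0.1],0],[[0,0,0.1],0],[[0,0,0.1],0],[[0,0,0],0]]' - && python3 -m crank '[[[0,0,0.1],0],[[0,0,0.1],0],[[0,0,0.1],0],[[0,0,0],0],[[0,0,0],0]]' -
```

```text
time_s: 27.45
position: [0.5022, 0.1648, 0.0738]
tool_rot: [0.0, 0.117, 0.993, -0.0]
wrist_force: [-1.3, -1.3, 4.0]
grip_width: 0.002
grasp_force: 1.6
time_s: 27.95
position: [0.5022, 0.1649, 0.0711]
tool_rot: [0.0, 0.117, 0.993, -0.0]
wrist_force: [-2.6, -2.6, 7.9]
grip_width: -0.003
grasp_force: 3.8
```

```bash
python3 -m crank '[[[0,0,0.05],0],[[0,0,0.05],0],[[0,0,0.05],0],[[0,0,0],0],[[0,0,0],0]]' - && python3 -m crank '[[[0,0,0.05],0],[[0,0,0.05],0],[[0,0,0],0],[[0,0,0],0]]' -
```

```text
time_s: 28.45
position: [0.5024, 0.1649, 0.0708]
tool_rot: [0.0, 0.117, 0.993, -0.001]
wrist_force: [-6.6, -5.1, 21.5]
grip_width: 0.001
grasp_force: 10.8
time_s: 28.85
position: [0.5024, 0.165, 0.0706]
tool_rot: [0.001, 0.117, 0.993, -0.001]
wrist_force: [-9.1, -7.0, 30.8]
grip_width: -0.004
grasp_force: 15.5
```

It is on the hard stop, fully down. I release and rise, then check.

```bash
python3 -m crank '[[[0,0,-0.3],0],[[0,0,-0.5],0],[[0,0,-1],0],[[0,0,-2],0],[[0,0,-3],0],[[0,0,-3],0],[[0,0,-3],0],[[0,0,-2],0],[[0,0,-1],0],[[0,0,0],0],[[0,0,0],0],[[0,0,0],0]]' -; python3 - <<'E'
from h import *
s=snap('wrist'); C=cloud(s); b=blob(mask(s,(0,150,60),(4,255,255))|mask(s,(175,150,60),(180,255,255))); print('btn z',np.median(C[b][:,2]))
S=snap('scene'); C=cloud(S); m=blob(mask(S,(4,150,60),(20,255,255),(165,230,215,300))); print('cap in cradle',m.sum(),np.median(C[m],0).round(3)); cv2.imwrite('pics/s8.png',S['image'])
E
```

```text
time_s: 30.05
position: [0.5015, 0.1645, 0.225]
tool_rot: [-0.001, 0.117, 0.993, -0.0]
wrist_force: [0.2, -0.0, 0.2]
grip_width: -0.003
grasp_force: 0.0
btn z 0.07670789879398715
cap in cradle 570 [ 0.499 -0.285  0.053]
```

View pics/s8.png

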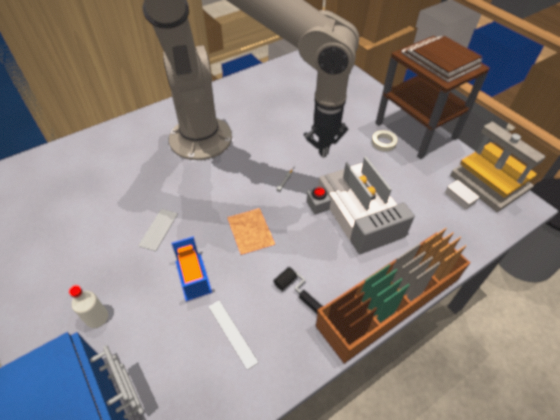

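The cap sits in the cradle at (190,266), the button (319,192) is back up at 77 mm, the other things are where they were, and the arm is clear.

```bash
python3 -c "
from station import manip
print(manip.sign_off())"
```

```text
the job is handed in; nothing more can be done
None
```

The job is done and handed in at about 30 s of the 72 s allowed: the cap sits flat in the cradle, the button was pressed fully down afterwards and sprang back, and the other things on the bench look unmoved.

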